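# Close up the truffle keeper and the card chest

### The arm

A 6-joint arm with a two-finger parallel gripper is mounted at the origin on a cart in front of the work surface, level with it; the furniture and walls round the work are solid. World frame = base frame: x ahead of the robot, y to its left, z up, the work surface at z = 0. Lengths are in m, angles in degrees, forces in N, time in s.
With the tool pointing down it reaches from about 0.3 to 0.75 m from the base axis. Payload 8.5 kg.
Tool frame: the origin (TCP) lies on the mounting face of the last link; the fingertips stand tip_extent ahead of it and the grasp point (between the pads) lies 155 mm ahead of it (tip_extent is the distance from the TCP to the fingertips, in m); z points along the fingers, y is the line along which they close (so a half turn about z gives the same grasp; the last joint's range is limited). The gripper opens to 85 mm and grips with 20 to 120 N. Pads are 22 mm wide; open, the fingers measure 114 mm over their backs; the gripper's body (76 mm by 85 mm) begins 54 mm behind the grasp point. The pads swing forward as they close: fully open they stand 13 mm farther back than shut.
Start: joints at [-88.081, 21.807, 74.336, -0, 83.858, -12.336], TCP at [0.135, -0.533, 0.405] pointing down, gripper open.
Joint ranges: [-178.18, 178.18], [-50.72, 133.34], [12.68, 142.11], [-81.47, 261.47], [9.98, 163.14], [-165.26, 165.26]. Speed limits (degrees/s): [136.94, 136.94, 180, 180, 180, 180].

### API

Orientations are given as a 3x3 rotation matrix whose columns are the frame's x, y, z axes.
In Python, from rig import observe, get_image, camera_params, close_job, tip_extent gives the robot as it stands.
- The arm moves only by the shell command python3 -m creep 'ROWS' [FORCE]. ROWS is JSON, a list of rows, each an object with "jaw": the gripper's target within -1 to 1 (shut at 1, half-way at 0, fully open at -1); "travel": the shift along the world's x, y, z in mm, a list of three; "roll": the turn about the world's z in rad. A call has 1 to 12 rows; each row is the pose to reach, as a shift and turn from the pose commanded when the call began; what a row does not reach only later rows make up. A row lasts 1/10 s, in which the tool goes at most 50 mm and 8.59 degrees, less where a joint would pass 70% of its speed; a pose out of reach is approached as far as the arm can. A call with a gripper value outside its range is refused whole. The fingers move at their own pace and stop on an object; FORCE is the grip in N (left out, the last holds). Time passes only in rows, so rows that repeat a pose let the fingers close. It gives the time, the measured TCP pose, the force, the opening and the grip force at its end, in the units of the state.
- observe(): the state, without advancing time (a new reading comes with each control period).
- get_image(name): name is "side" or "top" or "wrist"; returns (picture, depth): 384x512x3 uint8, red, green, blue; 384x512 float32, m along the optical axis (not along the pixel's ray), 0 where there is no reading.
- camera_params(name): a dict with "mtx" (3x3 intrinsics, pixels), "extrinsics" (4x4, takes a point from camera to world coordinates). Camera axes: x right, y down, z forward; pixel columns grow to the right and rows downward; lengths in m; the calibration is good to about 2 mm. A picture is of the moment at which its call begins: read the wrist's pose just before it. camera_params takes no time and is no camera call; for the wrist camera it gives the pose at the moment of the call.
- close_job(): hands the job in; it is judged then, once.
The state is a dict: "time_s": time; "q": joint angles; "qvel": joint speeds; "joint_efforts": joint torques, N m; "position": TCP position; "tool_rot": TCP orientation; "ft_force": force on the tool from outside, world axes, zero at the start; "wrist_torque": the same for the moment, N m; "grip_width": finger opening in m; "gripper_force": force on a finger pad.
Only numpy, scipy, OpenCV 4.12 (cv2) and the standard library are available. Lean on these libraries where they do the work, as an engineer would, in place of code of your own. Each camera call takes 0.05 s, during which the arm holds its last target. There are 200 camera calls.

### The job

Close up the counter: with your fingertips, gently push the open drawer of the small one-drawer wooden chest in the middle of the counter fully home and push the open lid of the small wooden truffle box beside it over until it lies fully shut, without slamming either. Only push: do not pull the drawer further out, swing the lid further back, or pick up or shift the cocoa shaker, the marshmallow jar or the round tin. The bigger two-drawer chest and the chocolate melter at the back stay as they are.

Things in the scene. Friction and masses are not known exactly. Their poses are not given: they have to be found in the camera images.
- keeper: truffle box: open-topped wooden box, fixed to the counter, 120 (its x) x 140 (its y) x 60 mm high, walls 6 mm, truffles inside; origin at the centre of its underside, x points away from the robot at yaw 0; the lid is hinged on its far (+x) rim
- keeper_hinge (a point): middle of the lid's hinge axis, on the box's far rim: 60 mm along the box's x from its centre and 60 mm up; the axis runs along the box's y. Does not move with the lid
- lid (a joint): opening angle of the truffle box's lid: 0 is shut and level, it opens upward and away from the robot, 1.57 is upright, 1.8 is the stop; it starts about 0.9 to 1.4. The stiff hinge (0.22 N m of friction) holds it at any angle, so it must be pushed down all the way; 2 to 4 N at the free edge move it
- lid_edge (a point): middle of the lid's free edge on its outer (upper when shut) face, 122 mm from the hinge axis. The lid is a flat wooden panel 122 mm long, 142 mm wide; its outer face lies 8.5 mm off the plane through the hinge axis; a 3 mm brass lip sits on the middle of its free edge; no knob
- chest: card chest: closed wooden chest, fixed to the counter, 120 (its x) x 130 (its y) x 75 mm high, with one drawer in its front (-x) side; origin at the centre of its underside, x points away from the robot at yaw 0
- drawer (a joint): how far the drawer stands out of the chest, m: 0 is fully home (front flush with the chest's front, at its x = -60 mm), it slides out along the chest's -x, stop at 0.095; it starts about 0.04 to 0.07. Friction 1.5 N, stays where left
- drawer_knob (a point): outer end of the drawer's round brass knob (18 mm diameter, 15 mm out from the drawer front), in the middle of the drawer's width, 40 mm above the counter; moves with the drawer. The drawer front is 113 mm wide and reaches from 10 to 65 mm above the counter
- shaker: cocoa shaker, grey upright can with domed top, standing to the left, 61 mm diameter, 97 mm high; loose; origin at the centre of its underside; bystander
- marsh_jar: glass jar of marshmallows with a screw lid, standing to the right, 69 mm diameter, 107 mm high; loose; origin at the centre of its underside; bystander
- tin: low round tin with lid, standing behind the chest and truffle box, 70 mm diameter, 36 mm high; loose; origin at the centre of its underside; bystander
There are look-alikes about, which are no part of the job. What is shaped like the chest but red is not meant.

How it is judged (in metres and radians):
At the end, for the whole second after the job is handed in: The drawer is within 3 mm of fully home and the lid within 0.04 rad (5 mm at its free edge) of shut; shaker, jar and tin stand upright within 25 mm of where they stood (value of joint drawer below 0.003 m and value of joint lid below 0.04 rad and distance of each of shaker, marsh_jar, tin from where it was at the start of the episode below 0.025 m and angle between each of shaker, marsh_jar, tin's own z axis and vertical below 0.15 rad); the robot touches nothing.
It fails at once if the drawer is slammed (pushed in faster than 0.4 m/s) (velocity of joint drawer below -0.4 m/s).
It fails at once if the lid is slammed (closing faster than 3.5 rad/s) (velocity of joint lid below -3.5 rad/s).
It fails at once if the drawer is pulled further out (beyond 85 mm) or the lid swung further back (beyond 1.6 rad) (value of joint drawer above 0.085 m or value of joint lid above 1.6 rad).
It fails at once if the robot presses on the chest or the truffle box with more than 80 N (contact force between the fingers and chest above 80 N or contact force between the fingers and keeper above 80 N).
It fails at once if the cocoa shaker, the jar or the tin is lifted, knocked over or shifted by more than 25 mm (distance of any of shaker, marsh_jar, tin from where it was at the start of the episode above 0.025 m or angle between any of shaker, marsh_jar, tin's own z axis and vertical above 0.3 rad or height (world z) of any of shaker, marsh_jar, tin above 0.015 m).
It also fails if it takes over 51 s, if anything falls off the work surface, if the arm or the gripper's body presses on something with over 40 N, if the wrist force passes 120 N, or if a joint passes its speed limit or range.

## Working session

There is one attempt and no reset: what is moved stays moved. The work goes in short steps, Python scripts to look and compute and a shell command to move; the robot and the scene stay as the last step left them, time stands still between calls to the robot, and variables do not carry over. Pictures are saved under pics/ and viewed, at most 10 in all, crops included, and the job is handed in when it is done.

```bash
mkdir -p pics; python3 - <<'E'
from rig import *
import cv2,numpy as np
print(tip_extent, observe())
for n in ["top","side"]:
    im,d=get_image(n); np.savez(f"{n}.npz",im=im,d=d,**camera_params(n)); cv2.imwrite(f"pics/{n}0.png",im[:,:,::-1]); print(camera_params(n))
E
```

```text
0.1734 {'time_s': 0.0, 'q': array([-8.80794366e+01,  2.18410952e+01,  7.43859817e+01, -1.24618057e-03,
        8.38587875e+01, -1.23361490e+01]), 'qvel': array([ 0.02331047, -0.07486918, -0.02128818,  0.03579877,  0.03133141,
        0.0457644 ]), 'joint_efforts': array([-6.04481138e-04, -4.48455799e+01, -2.31281090e+01, -2.37952245e-04,
        4.64803466e-03,  2.09121936e-06]), 'position': array([ 0.13543755, -0.53301154,  0.40410338]), 'tool_rot': array([[ 9.69201499e-01,  2.46269059e-01, -7.18373471e-05],
       [ 2.46268887e-01, -9.69200389e-01,  1.49704719e-03],
       [ 2.99051618e-04, -1.46863169e-03, -9.99998877e-01]]), 'ft_force': array([-0.39816241,  0.21782954, -0.31307601]), 'wrist_torque': array([ 0.01926864, -0.04642756, -0.01436731]), 'gripper_force': 0.0, 'grip_width': 0.08550204648626587}
{'mtx': array([[348.38477316,   0.        , 254.58146694],
       [  0.        , 348.38477316, 193.56529059],
       [  0.        ,   0.        ,   1.        ]]), 'extrinsics': array([[-0.00403365, -0.99230221,  0.12377421,  0.47021658],
       [-0.99998769,  0.00364483, -0.00336768, -0.18733394],
       [ 0.00289062, -0.12378627, -0.99230469,  1.20579386],
       [ 0.        ,  0.        ,  0.        ,  1.        ]])}
{'mtx': array([[392.54587924,   0.        , 263.59678456],
       [  0.        , 392.54587924, 189.50686039],
       [  0.        ,   0.        ,   1.        ]]), 'extrinsics': array([[-0.99820532,  0.05103663, -0.03132721,  0.66226347],
       [ 0.05586729,  0.6052877 , -0.79404385,  0.79853457],
       [-0.02156334, -0.79436897, -0.60705269,  0.81838998],
       [ 0.        ,  0.        ,  0.        ,  1.        ]])}
```

View pics/top0.png

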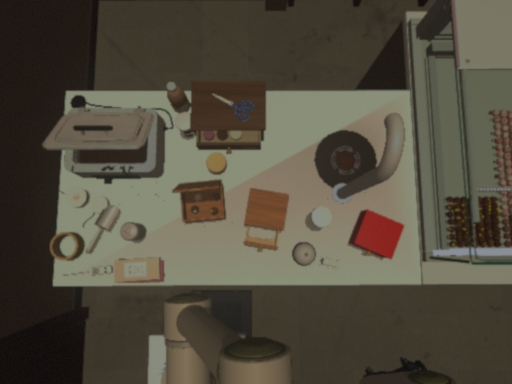

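View pics/side0.png

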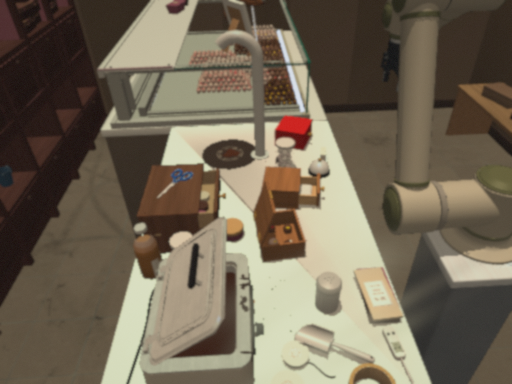

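The top view shows the chest top at about (267,209) with its drawer and knob out at (262,238) and (260,249). The truffle box is at (203,203), its lid standing at about (200,186). The tin is at (217,162), the jar at (320,218), the shaker at (131,232) and the red decoy at (378,234).

```bash
cat > h.py <<'E'
import numpy as np,cv2
def cloud(n,f=None):
    z=np.load(f or f"{n}.npz"); d=z["d"];K=z["mtx"];E=z["extrinsics"]
    v,u=np.mgrid[:384,:512]; p=np.stack([(u-K[0,2])/K[0,0]*d,(v-K[1,2])/K[1,1]*d,d,np.ones_like(d)],-1)@E.T
    return p[...,:3],d>0,z["im"]
def sel(P,m,lo,hi):
    lo,hi=np.array(lo),np.array(hi); k=m&((P>lo)&(P<hi)).all(-1); return P[k]
def rect(p): 
    return cv2.minAreaRect((p[:,:2]*1000).astype(np.float32))
E
python3 - <<'E'
from h import *
P,m,im=cloud("top")
for u,v in [(267,209),(260,249),(262,237),(203,203),(200,187),(320,218),(217,162),(131,232),(304,253),(178,188),(222,183),(185,221),(223,216)]: print(u,v,P[v,u].round(3))
c=P[209,267]
p=sel(P,m,[c[0]-.1,c[1]-.1,.065],[c[0]+.1,c[1]+.09,.09]); print("chest top",rect(p),np.median(p[:,2]))
p=sel(P,m,[c[0]-.2,c[1]-.1,.03],[c[0]-.075,c[1]+.09,.068]); print("drawer",rect(p),p.min(0),p.max(0),len(p))
b=P[203,203]
p=sel(P,m,[b[0]-.1,b[1]-.1,.052],[b[0]+.07,b[1]+.09,.068]); print("box rim",rect(p),len(p))
S,ms,_=cloud("side")
for nm,(Q,k) in dict(top=(P,m),side=(S,ms)).items():
    p=sel(Q,k,[b[0]-.05,b[1]-.1,.08],[b[0]+.13,b[1]+.1,.25]); print(nm,"lid",len(p))
    if len(p)>20:
        for lo in np.arange(.08,.2,.015):
            q=p[(p[:,2]>lo)&(p[:,2]<lo+.015)]
            if len(q)>3: print(lo.round(3),len(q),q.min(0).round(3),q.max(0).round(3),rect(q))
E
```

```text
267 209 [ 0.56  -0.231  0.076]
260 249 [ 0.431 -0.208  0.042]
262 237 [ 0.47  -0.216  0.024]
203 203 [ 0.588 -0.012  0.001]
200 187 [ 0.619 -0.028  0.176]
320 218 [ 0.529 -0.397  0.109]
217 162 [ 0.47  -0.187  1.206]
131 232 [0.488 0.201 0.095]
304 253 [ 0.416 -0.358  0.01 ]
178 188 [0.619 0.042 0.157]
222 183 [ 0.658 -0.078  0.   ]
185 221 [0.523 0.038 0.058]
223 216 [ 0.539 -0.087  0.061]
chest top ((562.0169677734375, -229.06231689453125), (129.5949249267578, 119.42105865478516), 80.20472717285156) 0.07428404303565062
drawer ((451.8027038574219, -248.2432403564453), (185.54551696777344, 69.71546173095703), 77.26356506347656) [ 0.39734938 -0.33105683  0.03002206] [ 0.48350187 -0.15297477  0.06786574] 182
box rim ((591.9564819335938, -15.336082458496094), (128.5809783935547, 140.84732055664062), 5.052586078643799) 222
top lid 378
0.08 39 [ 0.641 -0.079  0.08 ] [0.656 0.059 0.095] ((647.5028076171875, -10.1611328125), (6.022739887237549, 137.75619506835938), 5.172192096710205)
0.095 38 [ 0.635 -0.081  0.095] [0.65  0.058 0.11 ] ((642.5659790039062, -11.287651062011719), (5.5115122795
[... 1211 characters left out ...]
2.979606628417969), (13.803679466247559, 142.49072265625), 4.935365676879883)
0.125 105 [ 0.619 -0.085  0.125] [0.641 0.058 0.14 ] ((633.2400512695312, -13.447380065917969), (10.195082664489746, 142.36709594726562), 7.751486301422119)
0.14 103 [ 0.614 -0.087  0.14 ] [0.635 0.057 0.155] ((627.6353759765625, -14.724929809570312), (10.333297729492188, 143.9047393798828), 7.303731441497803)
0.155 111 [ 0.606 -0.081  0.155] [0.63  0.056 0.17 ] ((619.4315795898438, -12.806251525878906), (13.010684967041016, 138.48550415039062), 6.180691719055176)
0.17 137 [ 0.605 -0.088  0.17 ] [0.626 0.056 0.183] ((615.6433715820312, -15.70794677734375), (10.746137619018555, 144.2093048095703), 5.369433879852295)
```

```bash
R='{"jaw":1,"travel":[249,335,-100],"roll":-0.42}'; python3 -m creep '[{"jaw":1,"travel":[40,56,0],"roll":-0.1},{"jaw":1,"travel":[249,335,-100],"roll":-0.42},{"jaw":1,"travel":[249,335,-100],"roll":-0.42},{"jaw":1,"travel":[249,335,-100],"roll":-0.42},{"jaw":1,"travel":[249,335,-100],"roll":-0.42},{"jaw":1,"travel":[249,335,-100],"roll":-0.42},{"jaw":1,"travel":[249,335,-100],"roll":-0.42},{"jaw":1,"travel":[249,335,-100],"roll":-0.42},{"jaw":1,"travel":[249,335,-100],"roll":-0.42},{"jaw":1,"travel":[249,335,-100],"roll":-0.42},{"jaw":1,"travel":[249,335,-100],"roll":-0.42},{"jaw":1,"travel":[249,335,-100],"roll":-0.42}]' 40
python3 - <<'E'
from rig import *
import cv2,numpy as np
print(tip_extent, observe()["tool_rot"].round(3))
n="wrist"; p=camera_params(n); im,d=get_image(n); np.savez("w1.npz",im=im,d=d,**p); cv2.imwrite("pics/w1.png",im[:,:,::-1])
n="top"; im,d=get_image(n); np.savez("t1.npz",im=im,d=d,**camera_params(n)); cv2.imwrite("pics/t1.png",cv2.resize(im[120:280,140:360,::-1],None,fx=3.5,fy=3.5))
E
```

```text
time_s: 1.3
position: [0.3842, -0.1988, 0.3049]
tool_rot: [[0.985, -0.171, 0.0], [-0.171, -0.985, -0.0], [0.0, 0.0, -1.0]]
ft_force: [0.3, 0.4, -0.1]
grip_width: -0.0001
gripper_force: 0.0
0.1734 [[ 0.985 -0.171  0.   ]
 [-0.171 -0.985 -0.   ]
 [ 0.     0.    -1.   ]]
```

View pics/w1.png

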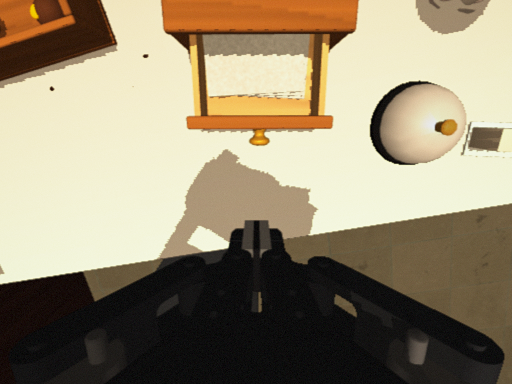

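The wrist view shows the drawer front at rows 116-130, the knob at (260,137), and the closed fingertips at (257,228), nearly in line with the knob.

```bash
python3 - <<'E'
from h import *
P,m,im=cloud("w","w1.npz")
c=np.array([.562,-.229]); a=np.radians(-9.8); X=np.array([np.cos(a),np.sin(a)]);Y=np.array([-X[1],X[0]])
def loc(p): return np.round([(p[:2]-c)@X*1000,(p[:2]-c)@Y*1000,p[2]*1000])
for u,v in [(260,137),(260,143),(255,135),(190,122),(330,122),(257,224),(257,232),(250,228),(264,228),(170,20),(350,20)]: print(u,v,P[v,u].round(4),loc(P[v,u]))
# tin from top
z=np.load("top.npz");K=z["mtx"];E=z["extrinsics"]
r=E[:3,:3]@np.array([(217-K[0,2])/K[0,0],(162-K[1,2])/K[0,0],1]);o=E[:3,3];print("tin",o+r*(.036-o[2])/r[2])
P,m,_=cloud("top")
p=sel(P,m,[.75,-.3,.05],[.98,.05,.5]);print("big chest",p.min(0),p.max(0))
E
```

```text
260 137 [ 0.4327 -0.2108  0.0469] [-131.   -4.   47.]
260 143 [ 0.428  -0.21    0.0499] [-135.   -4.   50.]
255 135 [ 0.4349 -0.2069  0.0441] [-129.    0.   44.]
190 122 [ 0.4548 -0.1597  0.0651] [-117.   50.   65.]
330 122 [ 0.4363 -0.2656  0.0657] [-118.  -57.   66.]
257 224 [ 0.3956 -0.2014  0.1423] [-169.   -1.  142.]
257 232 [ 0.3957 -0.2014  0.1526] [-169.   -1.  153.]
250 228 [ 0.3965 -0.1979  0.1482] [-168.    2.  148.]
264 228 [ 0.3951 -0.205   0.1479] [-169.   -5.  148.]
170 20 [ 0.5208 -0.165   0.0759] [-52.  56.  76.]
350 20 [ 0.5002 -0.2822  0.0763] [-52. -63.  76.]
tin [ 0.72543565 -0.06316211  0.036     ]
big chest [ 0.75095347 -0.22559043  0.05035225] [0.9656182  0.04995796 0.16169518]
```

```bash
python3 -m creep '[{"jaw":1,"travel":[0,-3,-40],"roll":0},{"jaw":1,"travel":[0,-3,-80],"roll":0},{"jaw":1,"travel":[0,-3,-101],"roll":0},{"jaw":1,"travel":[0,-3,-101],"roll":0},{"jaw":1,"travel":[15,-6,-101],"roll":0},{"jaw":1,"travel":[25,-7,-101],"roll":0},{"jaw":1,"travel":[30,-8,-101],"roll":0},{"jaw":1,"travel":[36,-9,-101],"roll":0},{"jaw":1,"travel":[42,-10,-101],"roll":0},{"jaw":1,"travel":[48,-11,-101],"roll":0},{"jaw":1,"travel":[54,-12,-101],"roll":0},{"jaw":1,"travel":[54,-12,-101],"roll":0}]'
python3 -m creep '[{"jaw":1,"travel":[6,-1,0],"roll":0},{"jaw":1,"travel":[12,-2,0],"roll":0},{"jaw":1,"travel":[18,-3,0],"roll":0},{"jaw":1,"travel":[24,-4,0],"roll":0},{"jaw":1,"travel":[29,-5,0],"roll":0},{"jaw":1,"travel":[32,-6,0],"roll":0},{"jaw":1,"travel":[34,-6,0],"roll":0},{"jaw":1,"travel":[34,-6,0],"roll":0}]'
```

```text
time_s: 2.6
position: [0.4391, -0.2101, 0.2037]
tool_rot: [[0.985, -0.17, 0.001], [-0.17, -0.985, -0.0], [0.001, 0.0, -1.0]]
ft_force: [-0.3, -0.3, 0.3]
grip_width: 0.0003
gripper_force: 0.0
time_s: 3.4
position: [0.4727, -0.2162, 0.2038]
tool_rot: [[0.985, -0.17, 0.001], [-0.17, -0.985, -0.001], [0.001, 0.0, -1.0]]
ft_force: [-0.6, 0.1, -0.3]
grip_width: 0.0003
gripper_force: 0.0
```

```bash
python3 -m creep '[{"jaw":1,"travel":[2,0,0],"roll":0},{"jaw":1,"travel":[2,0,0],"roll":0}]' | grep -E "force|pos"; python3 -m creep '[{"jaw":1,"travel":[2,-1,0],"roll":0},{"jaw":1,"travel":[2,-1,0],"roll":0}]'| grep -E "force|pos";python3 - <<'E'
from rig import *
import cv2,numpy as np
n="wrist"; p=camera_params(n); im,d=get_image(n); np.savez("w2.npz",im=im,d=d,**p); cv2.imwrite("pics/w2.png",im[:,:,::-1])
E
```

```text
position: [0.4746, -0.2162, 0.2038]
ft_force: [0.2, 0.0, -0.9]
gripper_force: 0.0
position: [0.4766, -0.217, 0.2037]
ft_force: [-0.9, 0.5, -0.2]
gripper_force: 0.3
```

View pics/w2.png

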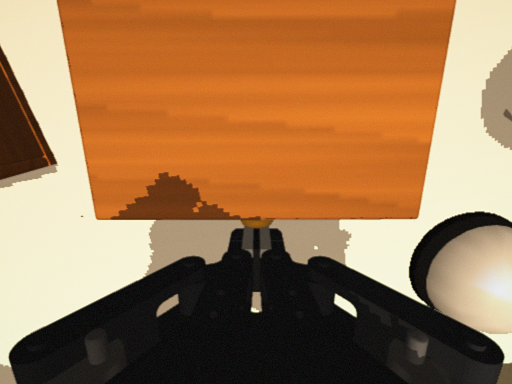

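The drawer is nearly home, with the knob at (257,222) against the fingertips. I'll keep going until the force rises.

```bash
python3 -m creep '[{"jaw":1,"travel":[2,0,0],"roll":0},{"jaw":1,"travel":[2,0,0],"roll":0}]' | grep -E "force|pos"; python3 -m creep '[{"jaw":1,"travel":[2,-1,0],"roll":0},{"jaw":1,"travel":[2,-1,0],"roll":0}]'| grep -E "ft_f|pos"
```

```text
position: [0.4781, -0.2171, 0.2037]
ft_force: [-4.0, -1.5, 2.2]
gripper_force: 2.2
position: [0.479, -0.2175, 0.2036]
ft_force: [-14.2, 1.6, 9.2]
```

```bash
python3 -m creep '[{"jaw":1,"travel":[-15,3,0],"roll":0},{"jaw":1,"travel":[-40,7,0],"roll":0},{"jaw":1,"travel":[-40,7,50],"roll":0},{"jaw":1,"travel":[-40,7,100],"roll":0},{"jaw":1,"travel":[-40,7,150],"roll":0},{"jaw":1,"travel":[-40,7,200],"roll":0},{"jaw":1,"travel":[-40,7,230],"roll":0},{"jaw":1,"travel":[-40,7,230],"roll":0},{"jaw":1,"travel":[0,7,230],"roll":0.06},{"jaw":1,"travel":[40,30,230],"roll":0.12},{"jaw":1,"travel":[80,55,230],"roll":0.18},{"jaw":1,"travel":[120,80,230],"roll":0.263}]'
python3 -m creep '[{"jaw":1,"travel":[40,25,0],"roll":0},{"jaw":1,"travel":[80,50,0],"roll":0},{"jaw":1,"travel":[90,90,0],"roll":0},{"jaw":1,"travel":[90,126,0],"roll":0},{"jaw":1,"travel":[90,126,0],"roll":0},{"jaw":1,"travel":[90,126,0],"roll":0}]'
python3 - <<'E'
from rig import *
import cv2,numpy as np
n="wrist"; p=camera_params(n); im,d=get_image(n); np.savez("w3.npz",im=im,d=d,**p); cv2.imwrite("pics/w3.png",im[:,:,::-1])
n="side"; im,d=get_image(n); np.savez("s3.npz",im=im,d=d,**camera_params(n)); cv2.imwrite("pics/s3.png",im[:,:,::-1])
E
```

```text
time_s: 5.45
position: [0.602, -0.1371, 0.4325]
tool_rot: [[0.996, 0.094, -0.001], [0.094, -0.996, 0.0], [-0.001, -0.001, -1.0]]
ft_force: [-0.1, -1.4, 0.3]
grip_width: -0.0001
gripper_force: 0.0
time_s: 6.05
position: [0.6907, -0.0114, 0.4327]
tool_rot: [[0.996, 0.093, -0.001], [0.093, -0.996, 0.0], [-0.001, -0.0, -1.0]]
ft_force: [-0.9, -0.5, -0.1]
grip_width: 0.0003
gripper_force: 0.0
```

View pics/s3.png

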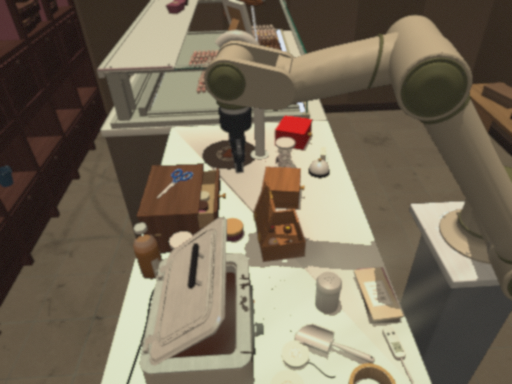

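View pics/w3.png

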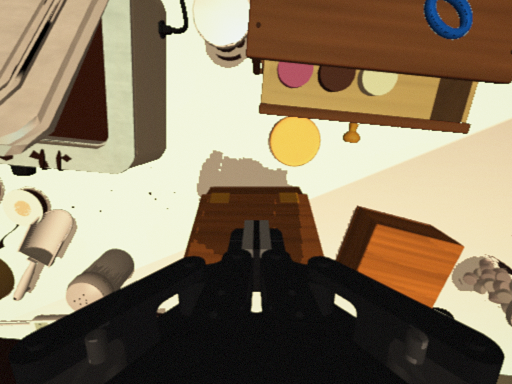

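The lid's outer face lies under the fingers, its hinges at (220,198) and (288,198) centred on the tool. The tin is at (296,140), clear of the path, and the side view shows the drawer shut. Next I descend behind the lid and follow its arc.

```bash
python3 -m creep '[{"jaw":1,"travel":[0,0,-45],"roll":0},{"jaw":1,"travel":[0,0,-90],"roll":0},{"jaw":1,"travel":[0,0,-98],"roll":0},{"jaw":1,"travel":[-30,0,-98],"roll":0},{"jaw":1,"travel":[-45,0,-98],"roll":0},{"jaw":1,"travel":[-55,0,-98],"roll":0},{"jaw":1,"travel":[-63,-1,-99],"roll":0},{"jaw":1,"travel":[-72,-2,-102],"roll":0},{"jaw":1,"travel":[-81,-2,-106],"roll":0},{"jaw":1,"travel":[-90,-3,-112],"roll":0},{"jaw":1,"travel":[-99,-4,-118],"roll":0},{"jaw":1,"travel":[-99,-4,-118],"roll":0}]'
python3 - <<'E'
from rig import *
import cv2,numpy as np
n="side"; im,d=get_image(n); np.savez("s4.npz",im=im,d=d,**camera_params(n)); cv2.imwrite("pics/s4.png",cv2.resize(im[100:290,180:380,::-1],None,fx=3,fy=3))
E
```

```text
time_s: 7.35
position: [0.5911, -0.0167, 0.3163]
tool_rot: [[0.996, 0.091, 0.0], [0.091, -0.996, -0.0], [0.0, 0.0, -1.0]]
ft_force: [-0.3, 1.1, 0.5]
grip_width: 0.0
gripper_force: 0.0
```

View pics/s4.png

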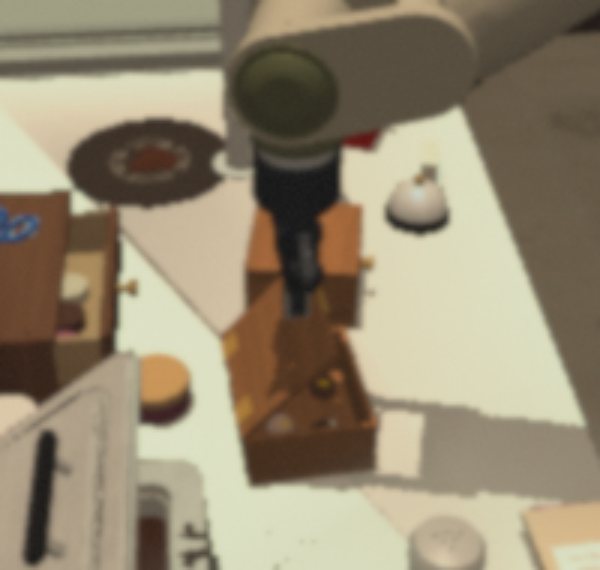

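The lid is following the fingertips and is now about 0.8 rad open, with the tips at about (297,310) in the crop near its free edge. I continue the arc.

```bash
python3 -m creep '[{"jaw":1,"travel":[-7,0,-8],"roll":0},{"jaw":1,"travel":[-14,-1,-15],"roll":0},{"jaw":1,"travel":[-20,-2,-24],"roll":0},{"jaw":1,"travel":[-26,-2,-32],"roll":0},{"jaw":1,"travel":[-30,-3,-42],"roll":0},{"jaw":1,"travel":[-34,-3,-52],"roll":0},{"jaw":1,"travel":[-36,-3,-60],"roll":0},{"jaw":1,"travel":[-37,-3,-66],"roll":0},{"jaw":1,"travel":[-37,-3,-70],"roll":0},{"jaw":1,"travel":[-37,-3,-70],"roll":0}]'
python3 -m creep '[{"jaw":1,"travel":[0,0,-2],"roll":0},{"jaw":1,"travel":[0,0,-2],"roll":0}]' | grep -E "ft_f|pos"
```

```text
time_s: 8.4
position: [0.5544, -0.019, 0.2451]
tool_rot: [[0.996, 0.092, -0.001], [0.092, -0.996, 0.0], [-0.001, -0.001, -1.0]]
ft_force: [0.0, 0.4, -0.5]
grip_width: 0.0002
gripper_force: 0.0
position: [0.5545, -0.019, 0.2437]
ft_force: [0.1, -0.1, 0.5]
```

```bash
for i in 1 ; do python3 -m creep '[{"jaw":1,"travel":[0,0,-1],"roll":0},{"jaw":1,"travel":[0,0,-1],"roll":0}]' | grep -E "ft_f|pos"; done; python3 -m creep '[{"jaw":1,"travel":[0,0,-1],"roll":0},{"jaw":1,"travel":[0,0,-1],"roll":0}]' | grep -E "ft_f|pos"; python3 -m creep '[{"jaw":1,"travel":[0,0,-1],"roll":0},{"jaw":1,"travel":[0,0,-1],"roll":0}]' | grep -E "ft_f|pos"
```

```text
position: [0.5545, -0.019, 0.2428]
ft_force: [-0.1, 0.2, -0.2]
position: [0.5544, -0.019, 0.2419]
ft_force: [-1.6, -0.3, 2.5]
position: [0.5544, -0.019, 0.2418]
ft_force: [-3.1, 1.6, 11.5]
```

The stop is reached at 11.5 N. I lift clear and check.

```bash
python3 -m creep '[{"jaw":1,"travel":[0,0,10],"roll":0},{"jaw":1,"travel":[0,0,40],"roll":0},{"jaw":1,"travel":[0,0,90],"roll":0},{"jaw":1,"travel":[0,0,140],"roll":0},{"jaw":1,"travel":[0,0,180],"roll":0},{"jaw":1,"travel":[-40,30,180],"roll":0},{"jaw":1,"travel":[-80,60,180],"roll":0},{"jaw":1,"travel":[-120,90,180],"roll":0},{"jaw":1,"travel":[-160,120,180],"roll":0},{"jaw":1,"travel":[-160,120,180],"roll":0},{"jaw":1,"travel":[-160,120,180],"roll":0}]' | grep -E "ft_f|pos|time"
python3 - <<'E'
from rig import *
from h import *
for n in("top","side"):
    im,d=get_image(n); np.savez(n+"5.npz",im=im,d=d,**camera_params(n)); cv2.imwrite(f"pics/{n}5.png",im[:,:,::-1])
    P,m,_=cloud(n,n+"5.npz")
    p=sel(P,m,[.51,-.09,.05],[.67,.06,.12]); 
    print(n,"lid pts",len(p),"z by x",[(round(a,3),np.round(np.median(p[(p[:,0]>a)&(p[:,0]<a+.02),2]),4)) for a in np.arange(.53,.65,.02)])
    c=np.array([.562,-.229]); a=np.radians(-9.8); X=np.array([np.cos(a),np.sin(a)]);Y=np.array([-X[1],X[0]])
    q=sel(P,m,[.4,-.33,.015],[.6,-.13,.09]); l=(q[:,:2]-c)@np.array([X,Y]).T; k=abs(l[:,1])<.06; l,z=l[k],q[k,2]
    for lo,hi in((.02,.03),(.03,.05),(.05,.062),(.068,.085)):
        s=(z>lo)&(z<hi)&(l[:,0]<-.03)
        if s.sum(): print(lo,s.sum(),np.percentile(l[s,0],[0,10,50]).round(4))
E
```

```text
time_s: 10.3
position: [0.3938, 0.1014, 0.4214]
ft_force: [0.2, 0.5, 1.0]
top lid pts 1638 z by x [(np.float64(0.53), np.float64(0.0682)), (np.float64(0.55), np.float64(0.0678)), (np.float64(0.57), np.float64(0.068)), (np.float64(0.59), np.float64(0.0682)), (np.float64(0.61), np.float64(0.0681)), (np.float64(0.63), np.float64(0.0682))]
0.02 3 [-0.0599 -0.0599 -0.0598]
0.03 23 [-0.0739 -0.0728 -0.0662]
0.05 2 [-0.0597 -0.0597 -0.0597]
0.068 340 [-0.0598 -0.057  -0.045 ]
side lid pts 1709 z by x [(np.float64(0.53), np.float64(0.0676)), (np.float64(0.55), np.float64(0.0678)), (np.float64(0.57), np.float64(0.0679)), (np.float64(0.59), np.float64(0.0678)), (np.float64(0.61), np.float64(0.0678)), (np.float64(0.63), np.float64(0.068))]
0.02 12 [-0.0583 -0.0579 -0.0472]
0.03 39 [-0.0732 -0.0702 -0.0583]
0.05 17 [-0.0583 -0.0568 -0.0434]
0.068 194 [-0.0584 -0.0558 -0.0443]
```

View pics/top5.png

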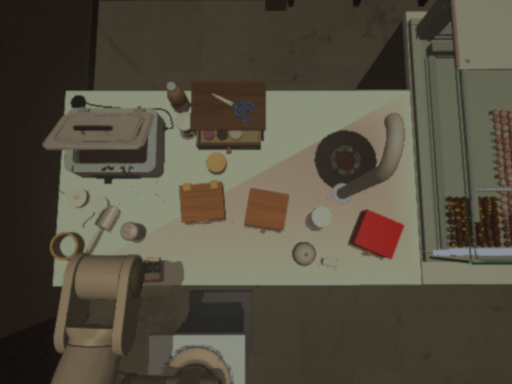

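The lid lies level at 68 mm (203,203), and the drawer is flush with its knob at -74 mm (263,230). The tin (217,162), jar (320,218) and shaker (131,232) are where they started, and the arm is clear.

```bash
python3 -c "from rig import close_job; print(close_job())"
```

```text
the job is handed in; nothing more can be done
None
```

The drawer is fully home and the truffle box lid lies shut; the shaker, jar and tin look unmoved, the arm stands clear, and the job was handed in after about 10 s (no verdict was returned).

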